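Release the ratchet of a bonding press and ease its weight down on to a glued case

ROBOT

A 6-joint arm with a two-finger parallel gripper is mounted at the origin on a cart in front of the work surface, level with it; the furniture and walls round the work are solid. World frame = base frame: x ahead of the robot, y to its left, z up, the work surface at z = 0. Lengths are in mm, angles in rad, forces in N, time in s.
With the tool pointing down it reaches from about 275 to 1000 mm from the base axis. Payload 8.4 kg.
Tool frame: the origin (TCP) lies midway between the tips of the shut fingers; the grasp point (between the pads) lies 19 mm behind it; z points along the fingers, x is the direction in which the jaws open and shut, and the axes are right-handed (so a half turn about z gives the same grasp; the last joint's range is limited). The gripper opens to 85 mm and grips with 20 to 120 N. Pads are 22 mm wide; open, the fingers measure 114 mm over their backs; the gripper's body (76 mm by 85 mm) begins 54 mm behind the grasp point. The pads swing forward as they close: fully open they stand 13 mm farther back than shut.
Start: joints at [1.277, 0.353, 1.633, -0, 1.155, -0.002], TCP at [179.796, 598.583, 231.281] pointing down, gripper open.
Joint ranges: [-2.63, 2.63], [-0.92, 2.1], [0.06, 2.66], [-1.3, 4.44], [0, 2.69], [-3.02, 3.02]. Speed limits (rad/s): [2.22, 2.22, 2.79, 3.14, 3.14, 3.14].

INTERFACE

Orientations are given as [roll, pitch, yaw] about the fixed x, y, z axes, in that order (R = Rz(yaw) Ry(pitch) Rx(roll)).
In Python, from rig import sense, grab_frame, camera_model, job gives the robot as it stands.
- The arm moves only by the tool arm_command, never from a script. Its argument "plan" is a list of rows, each an object with "translation": the shift along the tool's x, y, z in cm, a list of three; "twist": the turn about the tool's z in rad; "gripper": the opening, from 0 (shut) to 1 (fully open). A call has exactly 5 rows; each row is the pose to reach, as a shift and turn from the pose measured when the call began, along the tool's axes at that moment; what a row does not reach only later rows make up. A row lasts 1/12 s, in which the tool goes at most 41.7 mm and 7.16 degrees, less where a joint would pass 70% of its speed; a pose out of reach is approached as far as the arm can. A call with a gripper value outside its range is refused whole. The fingers move at their own pace and stop on an object; "squeeze" is the grip in N (left out, the last holds). Time passes only in rows, so rows that repeat a pose let the fingers close, or fill a call up. It gives the time, the measured TCP pose, the force and the opening at its end, in the units of the state.
- sense(): the state, without advancing time (a new reading comes with each control period).
- grab_frame(name): name is "side" or "top" or "wrist"; returns the picture (420x560x3 uint8, blue, green, red); there is no depth.
- camera_model(name): a dict with "fx", "fy", "cx", "cy" (pixels), "pose" (4x4, takes a point from camera to world coordinates). Camera axes: x right, y down, z forward; pixel columns grow to the right and rows downward; lengths in mm; the calibration is good to about 2 mm. A picture is of the moment at which its call begins: read the wrist's pose just before it. camera_model takes no time and is no camera call; for the wrist camera it gives the pose at the moment of the call.
- job.sign_off(): hands the job in, once; it reports no verdict.
The state is a dict: "clock": time; "qpos": joint angles; "qvel": joint speeds; "joint_efforts": joint torques, N m; "eef_pos": TCP position; "tcp_rot": TCP orientation; "contact_force": force on the tool from outside, world axes, zero at the start; "wrist_torque": the same for the moment, N m; "opening": opening from 0.0 (shut) to 1.0 (fully open).
Only numpy, scipy, OpenCV 4.12 (cv2) and the standard library are available. Lean on these libraries where they do the work, as an engineer would, in place of code of your own. Each camera call takes 0.05 s, during which the arm holds its last target.

TASK

The head of the blue bonding press hangs on its ratchet above a freshly glued black adapter case. Press the red lever fully down, then take the crank, wind it back up a little until the pawl springs clear, and let the crank turn back slowly under the load until the head rests with its weight on the case: do not let it run or drop, do not force it down with the crank, and keep hold until it stands on the case. Only then let go, leaving the lever down, and do not disturb the case, the head or the things around with the robot.

Things in the scene. Friction and masses are not known exactly. Their poses are not given: they have to be found in the camera images.
- press: Blue and grey bench press, screwed down, 200 x 250 mm base 32 mm thick. Origin: on the bench under the centre of its grey column (44 x 50 mm, 252 mm tall). Its front (its -x) faces the robot, turned by its yaw; +y is its left as the robot sees it, z up. The blue gearbox on the column's front reaches to x = -47 mm, y = -58 to +42 mm, z = 76 to 160 mm. Offsets below are in this frame.
- axle (a point): Centre of the steel ratchet wheel (16 hooked teeth, 64 mm across) on the crank axle, at x -53, y 0, z 125 mm in the press frame. The axle lies along the press's x axis.
- handle (a point): Middle of the black round crank grip (21 mm diameter, 50 mm long, parallel to the axle, spinning freely on its pin). It lies 51.5 mm in front (-x) of the axle point and runs round the axle on a circle of 60 mm radius, y = 60 cos(a), z = 125 + 60 sin(a) mm, with a = 0.524 rad + crank angle.
- crank (a joint): Crank angle, rad: about 0 at the start (handle at the upper left as the robot sees it). Grows as the head is let down: the handle goes up over the top and to the right (clockwise seen by the robot). Negative is winding the head up, possible to -0.40. The hanging head pulls the crank towards positive with 0.24 to 0.36 N m (4 to 6 N at the grip); there is hardly any brake, so it runs away if the pawl is clear and nobody holds it.
- release_lever (a joint): Red lever at the right of the wheel, rad: 0 to 0.1 up (as found, ratchet holds), 0.75 fully down (release), against a stop. Its rod is 9 mm thick. It pivots at x -53, y -43, z 105 mm in the press frame, stays where it is left, and needs 2 to 3 N at its knob. It only preloads the pawl by a light spring: under load the hooked tooth holds the pawl in, and it springs clear only when the lever is down and the crank is wound up 0.06 to 0.12 rad (4 to 7 mm at the grip).
- lever_knob (a point): Middle of the red knob (16 mm across, 28 mm long along x) at the lever's end, 96 mm from its pivot: 0.65 to 0.75 rad above level at the start, level (105 mm high) and to the right (-y) of the pivot when fully down.
- pawl_nose (a point): Tip of the small brass pawl on the lever's pivot. About 29 mm from the axle point while it bites; 36 mm or more when it is clear of the teeth (they reach 32 mm).
- press_head: Weighted head (0.8 to 1.2 kg, two steel discs on top, black rubber foot 46 x 70 mm below), guided up and down left of the column at x 0, y +108 mm in the press frame. Origin: centre of the foot's underside if screwed fully in; 122 mm high at crank angle 0, sinking 30 mm per rad. The foot is screwed out an unknown 0 to 9 mm lower, so landing must be felt. Never sink faster than 6 cm/s.
- anvil: Aluminium table under the head, fixed; it is set to a different height each time. Origin: centre of the underside of its 8 mm plate; the case stands on its top, 8 mm above, between 4 mm lips.
- adapter_1: The glued black adapter case, 32 x 64 x 26 mm tall, lying loose on the anvil; origin at the centre of its underside. Its glue joint stands the weight of the head but must not be pressed with more than about 20 N.
- solder_spool: Bystander: blue and white wire reel, 55 mm across, 47 mm tall; origin under its centre.
- blue_cap_jar: Bystander: white jar with blue cap, 56 mm across, 104 mm tall; origin under its centre.
- multimeter: Bystander: black hand meter lying on its back, 140 x 75 x 41 mm; origin under its centre.
- esd_brush: Bystander: flat black brush, 152 mm long, 10 mm high; origin under its centre.
- tape_1: Bystander: roll of black tape, 62 mm across, 19 mm high; origin under its centre.

How it is judged (in metres and radians):
On the way, in this order (a step that is already met when the one before it is completed fails the run):
1. the red lever is fully down while the pawl still holds the load (value of joint release_lever above 0.66 rad and distance between pawl_nose and axle below 0.033 m and distance of press_head from where it was at the start of the episode below 0.006 m), for 0.1 s.
2. the crank has been wound up and the pawl is clear of the wheel, the head still up (distance between pawl_nose and axle above 0.0355 m and distance of press_head from where it was at the start of the episode below 0.015 m), for 0.1 s.
3. the head stands on the case with most of its weight (over 4 N) while the fingers still hold the crank (contact force between press_head and adapter_1 above 4 N and contact force between the fingers and crank above 0.3 N and velocity of joint crank below 0.3 rad/s), for 0.15 s.
At the end, for the whole second after the job is handed in: The head stands still with its weight on the case (more than 5 N), the case still sits in its place on the anvil (within 8 mm of the middle, upright within 0.08 rad), the red lever is down (over 0.6 rad) and the pawl is clear (nose over 35 mm from the axle) (value of joint release_lever above 0.6 rad and distance between pawl_nose and axle above 0.035 m and contact force between press_head and adapter_1 above 5 N and linear speed of press_head below 0.005 m/s and horizontal distance between adapter_1 and anvil below 0.008 m and angle between adapter_1's own z axis and vertical below 0.08 rad); the robot touches nothing.
It fails at once if the crank runs back faster than 2.4 rad/s (the head sinks or drops at over 7 cm/s) (velocity of joint crank above 2.4 rad/s).
It fails at once if the head is pressed on the case with more than 22 N (contact force between press_head and adapter_1 above 22 N).
It fails at once if the robot pushes the head or the case itself (contact force between any of the arm, the fingers and press_head above 2 N or contact force between any of the arm, the fingers and adapter_1 above 2 N).
It fails at once if a bystander is moved by more than 3 cm (distance of any of solder_spool, blue_cap_jar, multimeter, esd_brush, tape_1 from where it was at the start of the episode above 0.03 m).
It also fails if it takes over 64 s, if anything falls off the work surface, if the arm or the gripper's body presses on something with over 40 N, if the wrist force passes 120 N, or if a joint passes its speed limit or range.

## Working session

There is one attempt and no reset: what is moved stays moved. The work goes in short steps, Python scripts to look and compute and a tool call to move; the robot and the scene stay as the last step left them, time stands still between calls to the robot, and variables do not carry over. Pictures are saved under pics/ and viewed, and the job is handed in when it is done.

Besides the shell and the picture viewer there is one more tool, called after ">>>" in YAML: its name, and indented under it one key for each argument. arm_command: Moves the arm, as the interface text tells. Its arguments: {"type":"object","properties":{"plan":{"type":"array","items":{"type":"object","properties":{"translation":{"type":"array","items":{"type":"number"}},"twist":{"type":"number"},"gripper":{"type":"number"}}}},"squeeze":{"type":"number"}},"required":["plan"]}

```bash
ls; mkdir -p pics; python3 - <<'E'
from rig import sense,grab_frame,camera_model
import cv2
print(sense())
for n in("side","top","wrist"):
    m=camera_model(n);print(n,m)
    cv2.imwrite(f"pics/{n}0.png",grab_frame(n))
E
```

```text
pics
{'clock': 0.0, 'qpos': array([ 1.27659400e+00,  3.53639401e-01,  1.63412120e+00, -9.02367564e-06,
        1.15520088e+00, -2.43331331e-03]), 'qvel': array([ 0.00051564,  0.0011607 ,  0.00070295, -0.00171158,  0.00175476,
        0.00035131]), 'joint_efforts': array([ 2.56512703e-04, -6.05258346e+01, -3.42071843e+01, -7.24506526e-05,
        9.56252916e-03,  8.64512685e-06]), 'eef_pos': array([179.66620236, 598.13041409, 230.57267939]), 'tcp_rot': array([3.14158773e+00, 1.36883821e-03, 1.27903096e+00]), 'contact_force': array([-1.05630139,  0.52344999, -0.17431077]), 'wrist_torque': array([-0.01198715, -0.00607855,  0.05862471]), 'opening': 1.0037157152704292}
side {'fx': 452.94153532393585, 'fy': 452.94153532393585, 'cx': 284.23360995438566, 'cy': 203.82308420380446, 'pose': array([[-9.22735810e-01, -1.37278734e-01,  3.60157152e-01,
         1.00171707e+02],
       [-3.85306780e-01,  3.52456083e-01, -8.52826709e-01,
         9.00553650e+02],
       [-9.86460812e-03, -9.25704736e-01, -3.78118276e-01,
         5.57766027e+02],
       [ 0.00000000e+00,  0.00000000e+00,  0.00000000e
[... 250 characters left out ...]
24e-01,  7.88517804e-02, -2.10859214e-02,
        -7.27441051e+01],
       [ 4.82039740e-03, -2.01021792e-01, -9.79574909e-01,
         1.44838537e+03],
       [ 0.00000000e+00,  0.00000000e+00,  0.00000000e+00,
         1.00000000e+00]])}
wrist {'fx': 336.14681326985016, 'fy': 336.14681326985016, 'cx': 281.67831349838474, 'cy': 208.53658759259383, 'pose': array([[ 2.86781724e-01,  9.16187551e-01,  2.79922514e-01,
         1.09356122e+02],
       [ 9.57995386e-01, -2.73948700e-01, -8.48348352e-02,
         6.19371946e+02],
       [-1.04021100e-03,  2.92493558e-01, -9.56266928e-01,
         3.72796839e+02],
       [ 0.00000000e+00,  0.00000000e+00,  0.00000000e+00,
         1.00000000e+00]])}
```

View pics/side0.png

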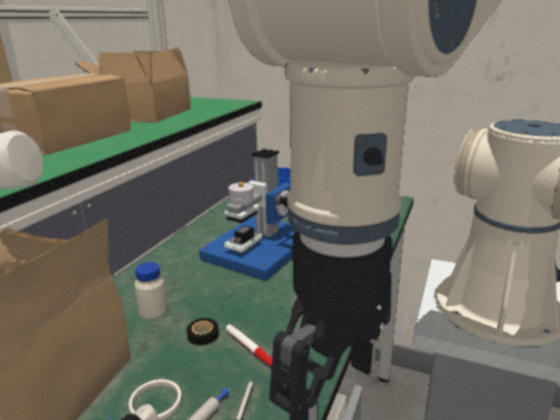

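View pics/top0.png

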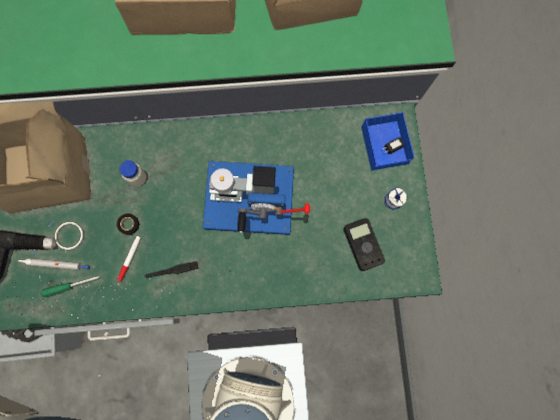

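View pics/wrist0.png

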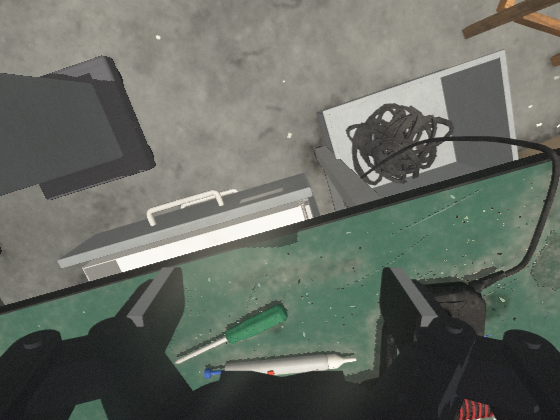

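```bash
cat > h.py <<'E'
import numpy as np,cv2
from rig import sense,grab_frame,camera_model
def ray(m,u,v):
    P=m["pose"];d=P[:3,:3]@np.array([(u-m["cx"])/m["fx"],(v-m["cy"])/m["fy"],1]);return P[:3,3],d/np.linalg.norm(d)
def onz(m,u,v,z):
    o,d=ray(m,u,v);return o+d*(z-o[2])/d[2]
def onplane(m,u,v,p,n):
    o,d=ray(m,u,v);return o+d*(np.dot(p-o,n)/np.dot(d,n))
def proj(m,p):
    P=m["pose"];c=P[:3,:3].T@(np.asarray(p,float)-P[:3,3]);return np.array([m["fx"]*c[0]/c[2]+m["cx"],m["fy"]*c[1]/c[2]+m["cy"]])
E
python3 - <<'E'
from h import *
im=cv2.imread("pics/top0.png");m=camera_model("top")
hsv=cv2.cvtColor(im,cv2.COLOR_BGR2HSV)
k=cv2.inRange(hsv,(105,120,60),(125,255,255));k[:,:190]=0;k[:,310:]=0;k[:150]=0;k[250:]=0
c=max(cv2.findContours(cv2.morphologyEx(k,cv2.MORPH_CLOSE,np.ones((5,5))),0,1)[0],key=cv2.contourArea)
h=cv2.convexHull(c);r=cv2.minAreaRect(h);print(r)
for p in cv2.boxPoints(r):print(p,onz(m,*p,32))
a=cv2.resize(im[150:250,190:320],None,fx=6,fy=6,interpolation=cv2.INTER_CUBIC);cv2.imwrite("pics/topz.png",a)
s=cv2.imread("pics/side0.png");cv2.imwrite("pics/sidez.png",cv2.resize(s[140:280,190:310],None,fx=4.2,fy=4.2,interpolation=cv2.INTER_CUBIC))
E
```

```text
((248.2626495361328, 197.29769897460938), (87.51673889160156, 68.42898559570312), 3.5763344764709473)
[202.45525 228.71599] [482.16562547  95.15765399  32.        ]
[206.72374 160.42027] [682.18149788  71.82327858  32.        ]
[294.07007 165.87941] [ 645.35924196 -180.39027997   32.        ]
[289.80157 234.17513] [ 446.6249734  -150.16018037   32.        ]
```

View pics/topz.png

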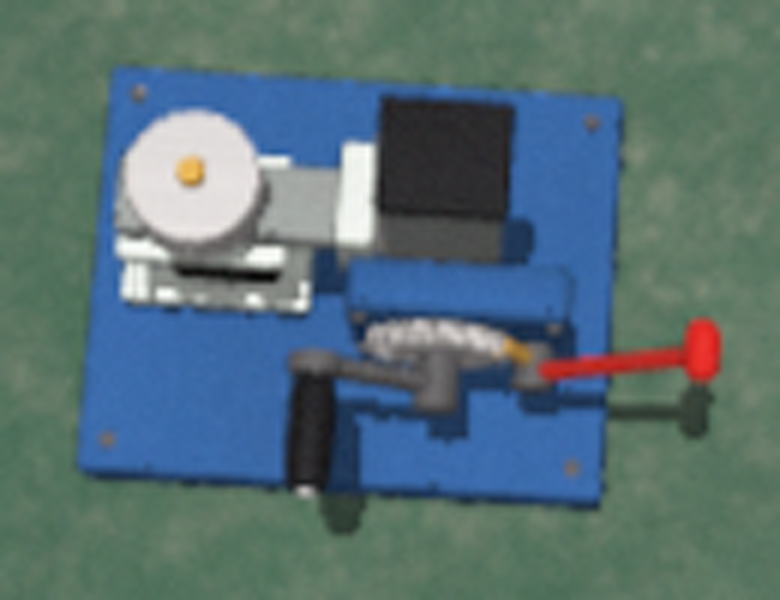

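View pics/sidez.png

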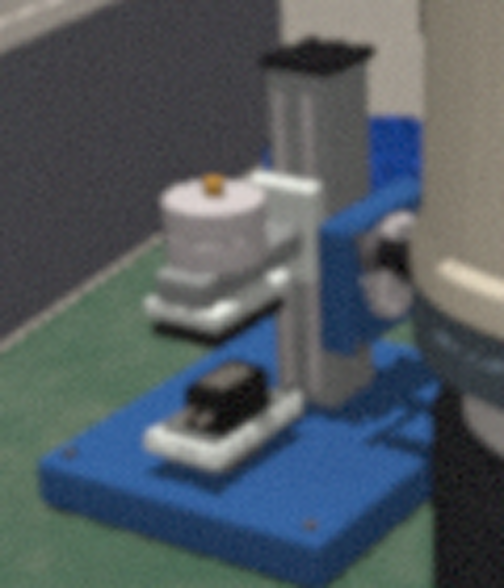

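```bash
python3 - <<'E'
from h import *
m=camera_model("top")
def z(u,v,h): 
    p=onz(m,190+(u+.5)/6-.5,150+(v+.5)/6-.5,h);return p
for n,u,v,h in [("TL",112,68,32),("TR",622,99,32),("BR",603,490,32),("BL",83,465,32),("capTL",382,97,252),("capTR",514,105,252),("capBR",509,219,252),("capBL",378,212,252),("gbfrontL",350,314,160),("gbfrontR",572,328,160),("gbackR",573,268,160),("gripTip",306,488,155),("gripBack",316,372,155),("knobF",701,380,167),("knobB",704,320,167),("nut",191,171,250),("anvilBL",122,300,60),("anvilBR",308,309,60)]:
    print(n,z(u,v,h).round(1))
E
```

```text
TL [680.3  67.5  32. ]
TR [ 644.9 -178.    32. ]
BR [ 454.9 -151.7   32. ]
BL [486.6  92.2  32. ]
capTL [591.3 -63.7 252. ]
capTR [ 583.5 -117.3  252. ]
capBR [ 535.9 -111.3  252. ]
capBL [543.  -58.5 252. ]
gbfrontL [521.6 -41.9 160. ]
gbfrontR [ 507.6 -137.5  160. ]
gbackR [ 534.2 -140.2  160. ]
gripTip [447.7 -17.3 155. ]
gripBack [498.2 -25.2 155. ]
knobF [ 479.  -190.5  167. ]
knobB [ 505.1 -194.3  167. ]
nut [566.8  16.3 250. ]
anvilBL [558.5  66.4  60. ]
anvilBR [547.2 -20.1  60. ]
```

```bash
cat >> h.py <<'E'
O=np.array([562.5,-88.4]);YAW=-0.140
ex=np.array([np.cos(YAW),np.sin(YAW)]);ey=np.array([-np.sin(YAW),np.cos(YAW)])
def w2p(p): d=np.asarray(p)[:2]-O;return np.array([d@ex,d@ey,p[2]])
def p2w(p): return np.r_[O+ex*p[0]+ey*p[1],p[2]]
def shift(tp,yaw=None):
    "press-frame TCP target -> tool shift cm"
    from scipy.spatial.transform import Rotation as R
    s=sense();r=R.from_euler("xyz",s["tcp_rot"]).as_matrix()
    y=s["tcp_rot"][2]
    return ((r.T@(p2w(tp)-s["eef_pos"]))/10).round(2), "twist",round(y-(YAW+np.pi/2),3)
E
python3 -c "
from h import *
print(w2p(sense()['eef_pos']),shift((-280,420,240)),shift((-250,-112,240)))"
```

```text
[-474.86411035  626.49636597  230.70015968] (array([-17.47,  22.39,  -0.91]), 'twist', np.float64(-0.152)) (array([-69.6 ,  33.4 ,  -0.85]), 'twist', np.float64(-0.152))
```

>>> arm_command:
  plan:
    - {"translation":[-3.5,4.5,-0.2],"twist":-0.05,"gripper":0.5}
    - {"translation":[-7,9,-0.4],"twist":-0.1,"gripper":0}
    - {"translation":[-10.5,13.5,-0.6],"twist":-0.152,"gripper":0}
    - {"translation":[-14,18,-0.8],"twist":-0.152,"gripper":0}
    - {"translation":[-17.5,22.4,-0.9],"twist":-0.152,"gripper":0}

```text
clock: 0.57
eef_pos: [300.6, 426.9, 237.7]
tcp_rot: [-3.141, 0.001, 1.432]
contact_force: [0.5, 0.2, 0.1]
opening: 0.299
```

```bash
python3 -c "
from h import *
print(sense()['clock'],w2p(sense()['eef_pos']),shift((-280,-20,240)))"
```

```text
0.5667 [-331.26204638  473.66695512  237.72210209] (array([-49.37,   5.06,  -0.17]), 'twist', np.float64(0.001))
```

>>> arm_command:
  plan:
    - {"translation":[-4,1,0],"twist":0,"gripper":0}
    - {"translation":[-8,2,0],"twist":0,"gripper":0}
    - {"translation":[-12,3,0],"twist":0,"gripper":0}
    - {"translation":[-16,4,0],"twist":0,"gripper":0}
    - {"translation":[-20,5,0],"twist":0,"gripper":0}

```text
clock: 0.98
eef_pos: [322.0, 219.9, 237.8]
tcp_rot: [-3.141, 0.001, 1.433]
contact_force: [1.0, -0.8, 0.5]
opening: -0.002
```

>>> arm_command:
  plan:
    - {"translation":[-4,0.5,0],"twist":0,"gripper":0}
    - {"translation":[-8,1,0],"twist":0,"gripper":0}
    - {"translation":[-12,1,0],"twist":0,"gripper":0}
    - {"translation":[-16,1,0],"twist":0,"gripper":0}
    - {"translation":[-20,1,0],"twist":0,"gripper":0}

```text
clock: 1.4
eef_pos: [303.5, 18.9, 238.2]
tcp_rot: [3.141, 0.001, 1.433]
contact_force: [0.8, -1.0, -0.5]
opening: -0.0
```

>>> arm_command:
  plan:
    - {"translation":[-4,0,0],"twist":0,"gripper":0}
    - {"translation":[-8,0,0],"twist":0,"gripper":0}
    - {"translation":[-12,0,0],"twist":0,"gripper":0}
    - {"translation":[-12,0,0],"twist":0,"gripper":0}
    - {"translation":[-12,0,0],"twist":0,"gripper":0}

```text
clock: 1.82
eef_pos: [286.4, -102.1, 238.4]
tcp_rot: [3.141, 0.002, 1.427]
contact_force: [0.5, 0.6, 0.8]
opening: -0.004
```

```bash
python3 -c "
from h import *
print(sense()['clock'],w2p(sense()['eef_pos']),sense()['tcp_rot'],sense()['opening'])
m=camera_model('wrist');im=grab_frame('wrist');cv2.imwrite('pics/w1.png',im);np.save('w1.npy',m,allow_pickle=True)
cv2.imwrite('pics/s1.png',grab_frame('side'))"
```

```text
1.8167 [-271.54044832  -52.06528441  238.39311868] [3.14083924e+00 1.51710040e-03 1.42660251e+00] -0.003795094770376258
```

View pics/w1.png

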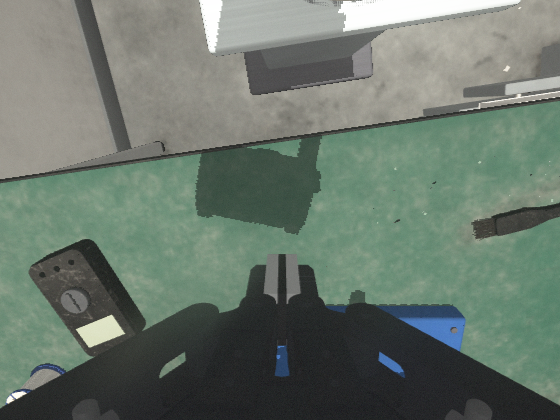

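View pics/s1.png

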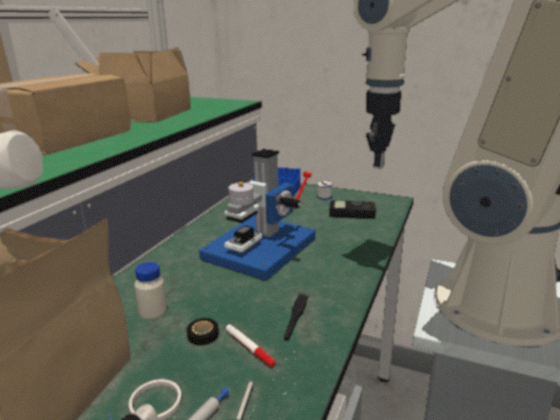

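```bash
python3 - <<'E'
from h import *
t=cv2.imread('pics/top0.png');s=cv2.imread('pics/s1.png')
for im,n,(y0,y1,x0,x1) in((t,"top",(150,250,190,320)),(s,"side",(140,280,195,325))):
    m=camera_model(n);z=cv2.resize(im[y0:y1,x0:x1],None,fx=6,fy=6,interpolation=cv2.INTER_CUBIC) if n=="top" else cv2.resize(im[y0:y1,x0:x1],None,fx=4.2,fy=4.2,interpolation=cv2.INTER_CUBIC)
    f=6 if n=="top" else 4.2
    for p,c in[((-53,0,125),(0,255,0)),((-79.5,52,155),(0,255,255)),((-129.5,52,155),(0,255,255)),((-53,-43,105),(255,255,0)),((-53,-43-96*.765,105+96*.644),(255,0,255)),((0,108,122),(0,255,0)),((22,25,252),(255,0,0)),((-22,25,252),(255,0,0)),((-22,-25,252),(255,0,0)),((-22,25,32),(255,0,0)),((-22,-25,32),(255,0,0)),((22,25,32),(255,0,0))]:
        u=(proj(m,p2w(p))-[x0,y0]+.5)*f;cv2.circle(z,tuple(int(a) for a in u),3,c,-1)
    cv2.imwrite(f"pics/ov_{n}.png",z)
E
```

```text
(no output)
```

View pics/ov_top.png

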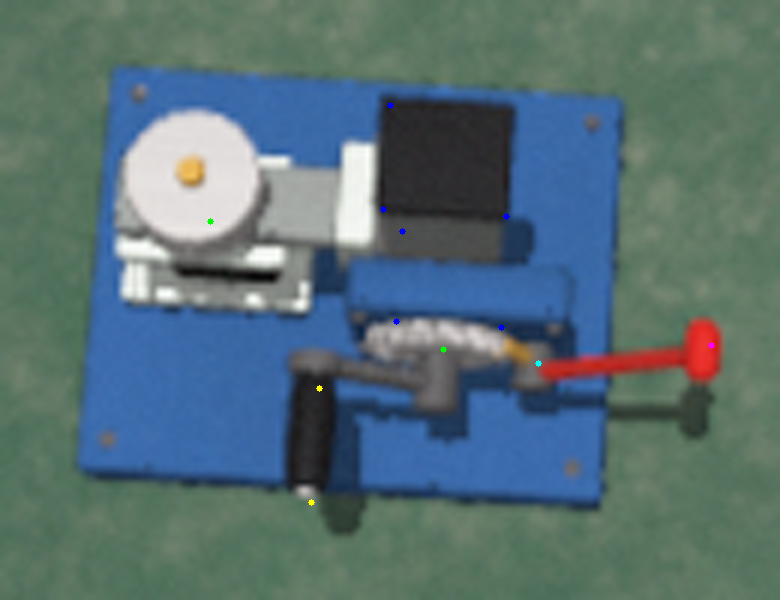

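View pics/ov_side.png

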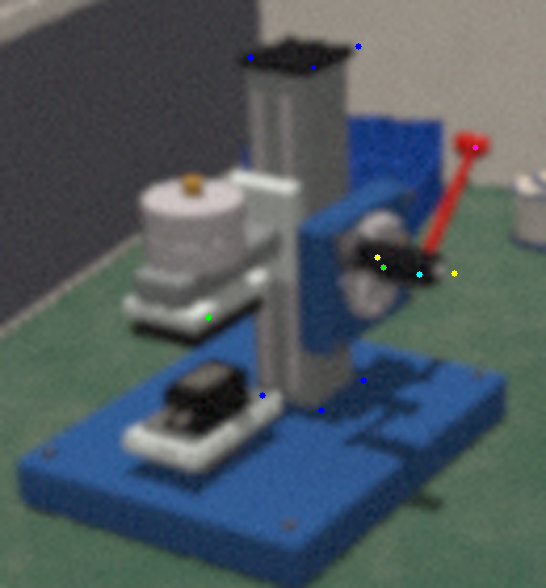

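```bash
sed -i 's/O=np.array(.*);Y/O=np.array([565.5,-87.5]);Y/' h.py; python3 -c "
from h import *
print(w2p(sense()['eef_pos']),shift((-60,-113,200)),shift((-60,-113,225)))"
```

```text
[-274.22590086  -50.89714312  238.2370025 ] (array([-6.22, 21.42,  3.84]), 'twist', np.float64(0.001)) (array([-6.23, 21.42,  1.34]), 'twist', np.float64(0.001))
```

>>> arm_command:
  plan:
    - {"translation":[-4,4,0.5],"twist":0,"gripper":0}
    - {"translation":[-6.2,8,1],"twist":0,"gripper":0}
    - {"translation":[-6.2,12,1.3],"twist":0,"gripper":0}
    - {"translation":[-6.2,16,1.3],"twist":0,"gripper":0}
    - {"translation":[-6.2,20,1.3],"twist":0,"gripper":0}

```text
clock: 2.33
eef_pos: [467.4, -185.1, 224.5]
tcp_rot: [-3.141, 0.0, 1.434]
contact_force: [-0.4, -0.3, 0.5]
opening: 0.004
```

```bash
python3 -c "
from h import *
print(sense()['contact_force'],w2p(sense()['eef_pos']),shift((-60,-113,195)))"
```

```text
[-0.37284937 -0.30621345  0.54366824] [ -83.54267833 -110.33194071  224.54755636] (array([-0.27,  2.36,  2.95]), 'twist', np.float64(0.003))
```

>>> arm_command:
  plan:
    - {"translation":[-0.2,1.2,0.5],"twist":0,"gripper":0}
    - {"translation":[-0.3,2.4,1.5],"twist":0,"gripper":0}
    - {"translation":[-0.3,2.4,2.9],"twist":0,"gripper":0}
    - {"translation":[-0.3,2.4,2.9],"twist":0,"gripper":0}
    - {"translation":[-0.3,2.4,2.9],"twist":0,"gripper":0}

```text
clock: 2.75
eef_pos: [490.7, -188.7, 194.7]
tcp_rot: [-3.138, -0.001, 1.438]
contact_force: [0.3, 0.6, 0.7]
opening: 0.005
```

```bash
python3 -c "
from h import *
print(sense()['contact_force'],w2p(sense()['eef_pos']))
for n,(y0,y1,x0,x1) in(('top',(150,250,190,320)),('side',(120,260,220,350))):
    cv2.imwrite('pics/k_%s.png'%n,cv2.resize(grab_frame(n)[y0:y1,x0:x1],None,fx=4,fy=4,interpolation=2))"
```

```text
[0.27296526 0.63872476 0.70449433] [ -59.95519877 -110.67772341  194.74360268]
```

View pics/k_side.png

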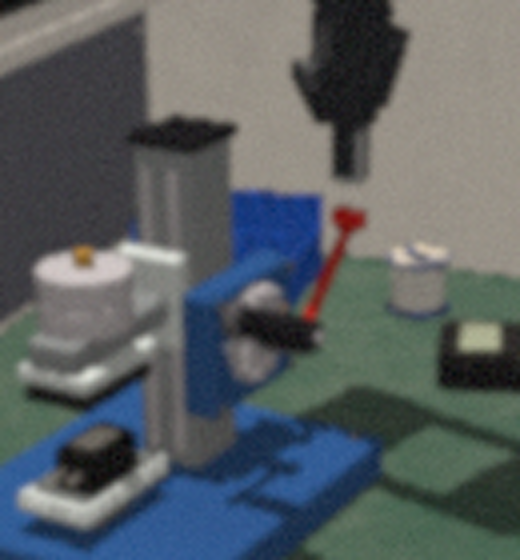

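View pics/k_top.png

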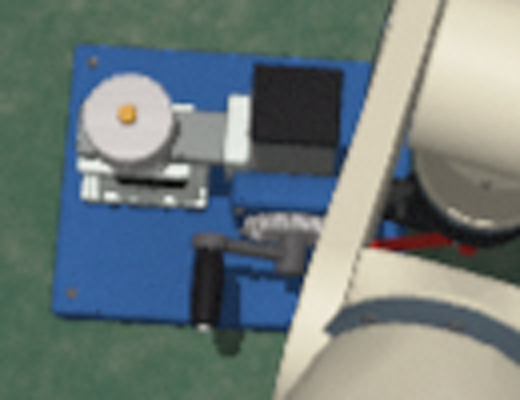

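>>> arm_command:
  plan:
    - {"translation":[-0.3,0,1.2],"twist":0,"gripper":0}
    - {"translation":[-0.4,0,2.0],"twist":0,"gripper":0}
    - {"translation":[-0.7,0,2.5],"twist":0,"gripper":0}
    - {"translation":[-1.1,0,3.0],"twist":0,"gripper":0}
    - {"translation":[-1.5,0,3.5],"twist":0,"gripper":0}

```text
clock: 3.27
eef_pos: [488.7, -205.1, 160.5]
tcp_rot: [-3.141, -0.0, 1.436]
contact_force: [-0.2, 0.3, 0.8]
opening: -0.002
```

```bash
python3 -c "
from h import *
print(sense()['contact_force'],w2p(sense()['eef_pos']))"
```

```text
[-0.22813589  0.27019363  0.83449668] [ -59.6127126  -127.20774618  160.53671458]
```

```bash
python3 -c "
from h import *
n='side';y0,y1,x0,x1=(120,260,220,350)
cv2.imwrite('pics/k2_%s.png'%n,cv2.resize(grab_frame(n)[y0:y1,x0:x1],None,fx=4,fy=4,interpolation=2))"
```

```text
(no output)
```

View pics/k2_side.png

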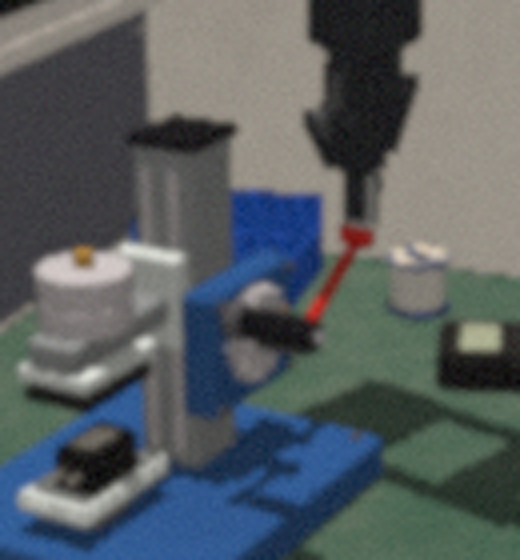

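>>> arm_command:
  plan:
    - {"translation":[-0.3,0,0.6],"twist":0,"gripper":0}
    - {"translation":[-0.6,0,1.2],"twist":0,"gripper":0}
    - {"translation":[-0.8,0,1.8],"twist":0,"gripper":0}
    - {"translation":[-0.9,0,2.4],"twist":0,"gripper":0}
    - {"translation":[-1.0,0,3.0],"twist":0,"gripper":0}

```text
clock: 3.73
eef_pos: [486.9, -215.7, 129.0]
tcp_rot: [-3.14, -0.0, 1.435]
contact_force: [0.4, -2.2, 2.0]
opening: 0.004
```

>>> arm_command:
  plan:
    - {"translation":[0,0,0.5],"twist":0,"gripper":0}
    - {"translation":[-0.1,0,1.0],"twist":0,"gripper":0}
    - {"translation":[-0.1,0,1.3],"twist":0,"gripper":0}
    - {"translation":[-0.1,0,1.5],"twist":0,"gripper":0}
    - {"translation":[-0.1,0,1.7],"twist":0,"gripper":0}

```text
clock: 4.15
eef_pos: [486.7, -216.7, 112.0]
tcp_rot: [-3.14, -0.0, 1.436]
contact_force: [-3.0, -0.8, 14.3]
opening: -0.002
```

```bash
python3 -c "
from h import *
print(sense()['contact_force'],w2p(sense()['eef_pos']))
n='side';y0,y1,x0,x1=(120,260,220,350)
cv2.imwrite('pics/k3_%s.png'%n,cv2.resize(grab_frame(n)[y0:y1,x0:x1],None,fx=4,fy=4,interpolation=2))"
```

```text
[-3.04873887 -0.77542729 14.31206391] [ -60.03268971 -138.89802625  111.95125291]
```

View pics/k3_side.png

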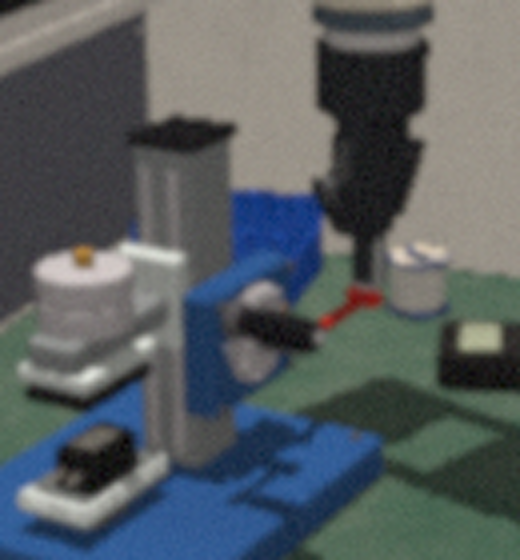

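>>> arm_command:
  plan:
    - {"translation":[0.2,0,-3],"twist":0,"gripper":0}
    - {"translation":[0.2,-0.5,-6],"twist":0,"gripper":0}
    - {"translation":[0.2,-1,-9],"twist":0,"gripper":0.3}
    - {"translation":[0.2,-3,-11.5],"twist":0,"gripper":0.6}
    - {"translation":[3,-4,-11.5],"twist":0,"gripper":0.6}

```text
clock: 4.62
eef_pos: [452.6, -184.5, 231.9]
tcp_rot: [3.137, 0.003, 1.434]
contact_force: [2.5, 0.9, -0.0]
opening: 0.418
```

```bash
python3 -c "
from h import *
print(sense()['contact_force'],w2p(sense()['eef_pos']),shift((-101,53,225)))
n='side';y0,y1,x0,x1=(120,260,220,350)
cv2.imwrite('pics/k4_%s.png'%n,cv2.resize(grab_frame(n)[y0:y1,x0:x1],None,fx=4,fy=4,interpolation=2))"
```

```text
[ 2.497121    0.93228067 -0.01849891] [ -98.2631653  -111.81609314  231.86744881] (array([16.48, -0.22,  0.64]), 'twist', np.float64(0.003))
```

View pics/k4_side.png

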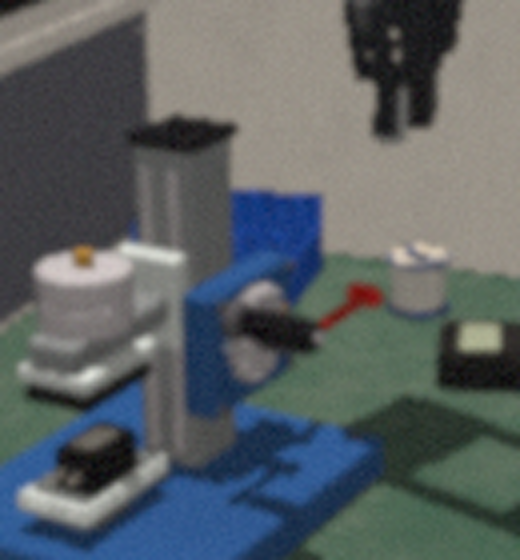

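Lever is down and stays (knob at (365,295) in the crop, was (348,218)). Now to the handle.

>>> arm_command:
  plan:
    - {"translation":[4,0,0],"twist":0,"gripper":0.6}
    - {"translation":[8,-0.1,0.2],"twist":0,"gripper":0.6}
    - {"translation":[12,-0.2,0.4],"twist":0,"gripper":0.6}
    - {"translation":[16,-0.2,0.6],"twist":0,"gripper":0.6}
    - {"translation":[16.5,-0.2,0.6],"twist":0,"gripper":0.6}

```text
clock: 5.08
eef_pos: [470.6, -9.7, 223.2]
tcp_rot: [-3.141, -0.004, 1.436]
contact_force: [-0.2, 0.2, 0.2]
opening: 0.599
```

```bash
python3 -c "
from h import *
print(sense()['contact_force'],w2p(sense()['eef_pos']),shift((-101,53,195)))
m=camera_model('wrist');cv2.imwrite('pics/w2.png',grab_frame('wrist'))
for n,(y0,y1,x0,x1) in(('top',(150,250,190,320)),('side',(100,260,200,350))):
    cv2.imwrite('pics/h_%s.png'%n,cv2.resize(grab_frame(n)[y0:y1,x0:x1],None,fx=4,fy=4,interpolation=2))"
```

```text
[-0.18871683  0.17110441  0.2421535 ] [-104.81475843   63.82930603  223.1659433 ] (array([-1.1 ,  0.38,  2.81]), 'twist', np.float64(0.005))
```

View pics/h_side.png

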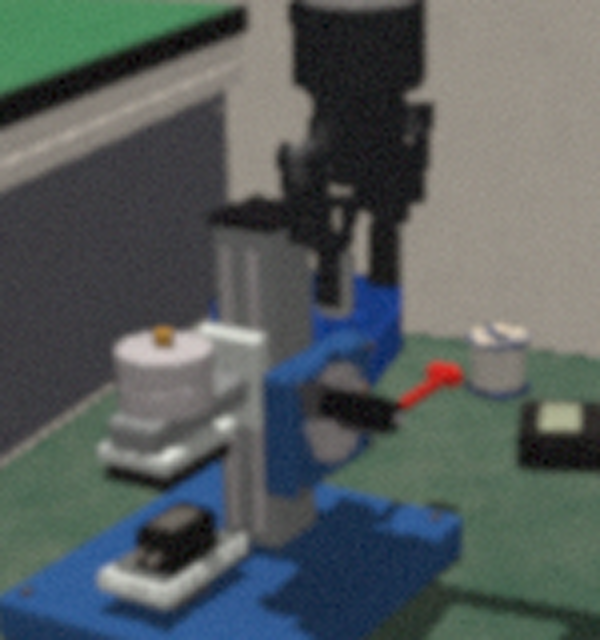

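View pics/w2.png

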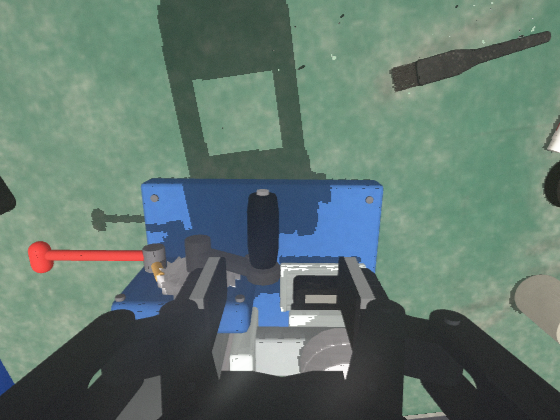

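```bash
python3 -c "
from h import *
print(sense()['qvel'].round(3),w2p(sense()['eef_pos']))
m=camera_model('wrist')
for u,v in((263,196),(264,265),(249,230),(279,230)): print(w2p(onz(m,u,v,160)))
print(w2p(onz(m,40,257,110)), w2p(onz(m,153,257,110)))
print(shift((-101,53,195)))
"
```

```text
[-0.04  -0.001  0.    -0.006  0.003 -0.005] [-104.26643923   59.17505973  223.31573126]
[-123.14203027   47.17868898  160.        ]
[-75.07551957  47.33593759 160.        ]
[-100.17834242   37.80591347  160.        ]
[-100.27483175   57.36414256  160.        ]
[ -56.55759402 -141.29953707  110.        ] [-57.00760985 -47.50852274 110.        ]
(array([-0.62,  0.33,  2.83]), 'twist', np.float64(0.005))
```

>>> arm_command:
  plan:
    - {"translation":[-0.4,0.2,0.5],"twist":0,"gripper":0.6}
    - {"translation":[-0.7,0.4,1.2],"twist":0,"gripper":0.6}
    - {"translation":[-0.7,0.4,1.8],"twist":0,"gripper":0.6}
    - {"translation":[-0.7,0.4,2.4],"twist":0,"gripper":0.6}
    - {"translation":[-0.7,0.4,2.4],"twist":0,"gripper":0.6}

```text
clock: 5.65
eef_pos: [472.5, -22.6, 197.7]
tcp_rot: [-3.138, -0.001, 1.434]
contact_force: [0.1, 0.6, -0.4]
opening: 0.601
```

```bash
python3 -c "
from h import *
print(sense()['qvel'].round(3),w2p(sense()['eef_pos']))
m=camera_model('wrist')
cv2.imwrite('pics/w3.png',grab_frame('wrist'))
print(shift((-101,52,138)))
"
```

```text
[ 0.01  -0.016 -0.017  0.     0.028  0.003] [-101.17044082   51.29817651  197.66944404]
(array([0.04, 0.  , 6.03]), 'twist', np.float64(0.003))
```

View pics/w3.png

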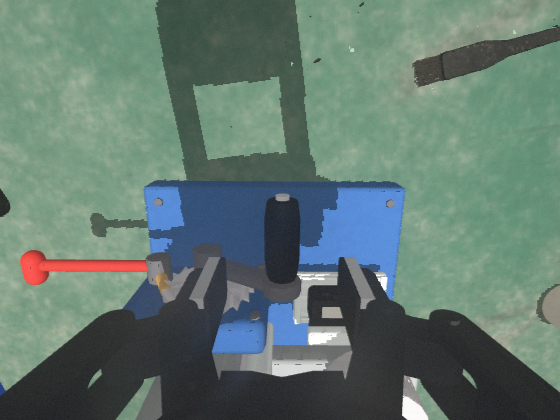

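>>> arm_command:
  plan:
    - {"translation":[0,0,1.5],"twist":0,"gripper":0.6}
    - {"translation":[0,0,3.0],"twist":0,"gripper":0.6}
    - {"translation":[0,0,4.5],"twist":0,"gripper":0.6}
    - {"translation":[0,0,5.8],"twist":0,"gripper":0.6}
    - {"translation":[0,0,5.8],"twist":0,"gripper":0.6}

```text
clock: 6.12
eef_pos: [471.2, -22.4, 138.4]
tcp_rot: [-3.135, -0.001, 1.434]
contact_force: [-1.3, 0.4, -0.3]
opening: 0.603
```

```bash
python3 -c "
from h import *
s=sense();print(s['contact_force'],w2p(s['eef_pos']),shift((-101,52,137)))
for n,(y0,y1,x0,x1) in(('side',(120,260,200,350)),):
    cv2.imwrite('pics/h3_%s.png'%n,cv2.resize(grab_frame(n)[y0:y1,x0:x1],None,fx=4,fy=4,interpolation=2))
cv2.imwrite('pics/w4.png',grab_frame('wrist'))
"
```

```text
[-1.28867676  0.41039779 -0.33420945] [-102.50162955   51.33327813  138.36051442] (array([0.07, 0.15, 0.14]), 'twist', np.float64(0.003))
```

View pics/h3_side.png

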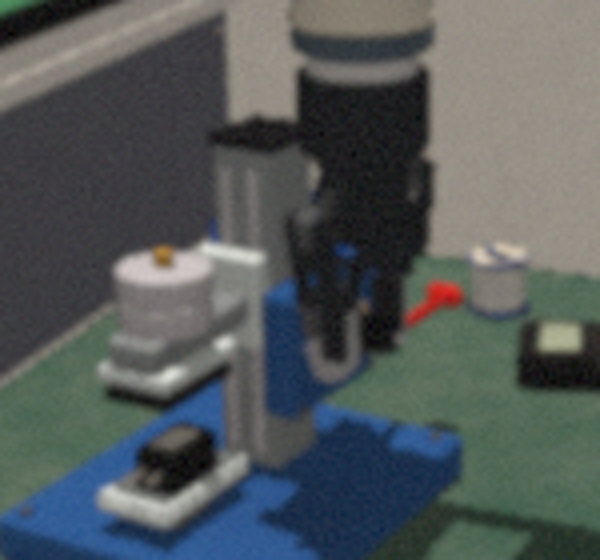

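View pics/w4.png

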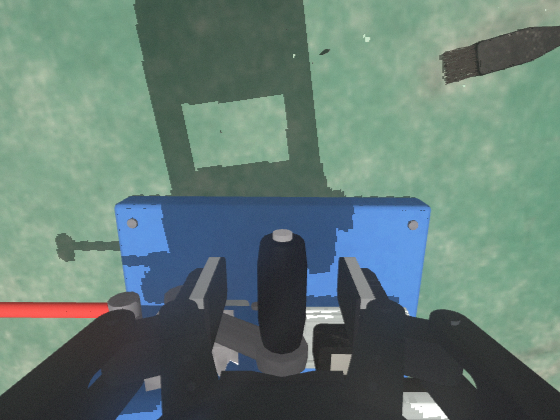

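>>> arm_command:
  plan:
    - {"translation":[0,0.1,0],"twist":0,"gripper":0.3}
    - {"translation":[0,0.1,0],"twist":0,"gripper":0.1}
    - {"translation":[0,0.1,0],"twist":0,"gripper":0.1}
    - {"translation":[0,0.1,0],"twist":0,"gripper":0.1}
    - {"translation":[0,0.1,0],"twist":0,"gripper":0.1}
  squeeze: 50

```text
clock: 6.63
eef_pos: [474.2, -22.6, 141.0]
tcp_rot: [-3.14, -0.001, 1.434]
contact_force: [1.0, -0.6, 3.4]
opening: 0.227
```

```bash
python3 -c "
from h import *
s=sense();print(s['contact_force'],w2p(s['eef_pos']),s['opening'],s['wrist_torque'])
cv2.imwrite('pics/w5.png',grab_frame('wrist'))
"
```

```text
[ 1.03374613 -0.58512398  3.44885852] [-99.42657661  51.57581643 141.0369322 ] 0.22665560607227472 [-0.0440465  -0.15162153 -0.01636716]
```

View pics/w5.png

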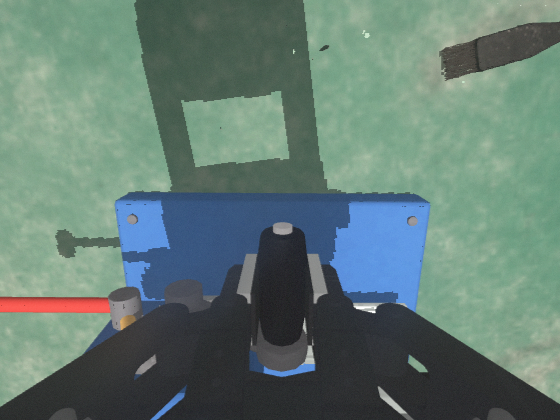

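>>> arm_command:
  plan:
    - {"translation":[0.08,0,0.15],"twist":0,"gripper":0.1}
    - {"translation":[0.16,0,0.32],"twist":0,"gripper":0.1}
    - {"translation":[0.24,0,0.48],"twist":0,"gripper":0.1}
    - {"translation":[0.32,0,0.65],"twist":0,"gripper":0.1}
    - {"translation":[0.39,0,0.8],"twist":0,"gripper":0.1}

```text
clock: 7.1
eef_pos: [474.9, -18.7, 132.8]
tcp_rot: [-3.14, -0.001, 1.434]
contact_force: [1.1, -2.8, 3.2]
opening: 0.229
```

```bash
python3 -c "
from h import *
s=sense();print(s['contact_force'],w2p(s['eef_pos']),s['opening'],s['wrist_torque'])
cv2.imwrite('pics/w6.png',grab_frame('wrist'))
s=sense();print(s['contact_force'],w2p(s['eef_pos']),s['opening'],s['wrist_torque'])
"
```

```text
[ 1.11985586 -2.79372592  3.23086793] [-99.34241259  55.51566506 132.77944049] 0.2288937500756093 [-0.38545464 -0.09119777 -0.07846266]
[ 0.70241502 -1.1733271   1.82472871] [-99.38606217  55.55288189 132.56299076] 0.22483681278473933 [-0.29428597 -0.18455904 -0.0455208 ]
```

View pics/w6.png

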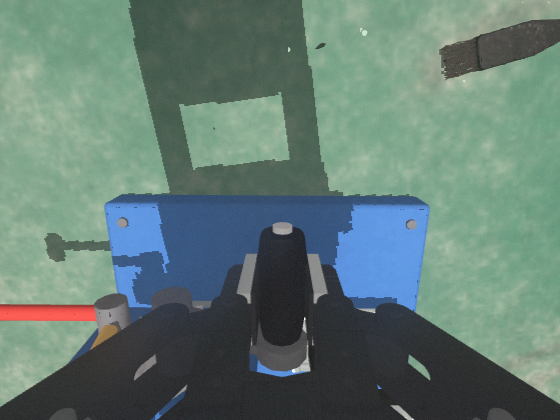

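```bash
python3 -c "
from h import *
a=cv2.imread('pics/w5.png')[270:380,60:200];b=cv2.imread('pics/w6.png')[270:380,60:200]
cv2.imwrite('pics/cmp.png',cv2.resize(np.hstack([a,b]),None,fx=2.8,fy=2.8,interpolation=2))
print(grab_frame('side').shape)
im=grab_frame('side');cv2.imwrite('pics/s6.png',cv2.resize(im[140:260,200:340],None,fx=5,fy=5,interpolation=2))
"
```

```text
(420, 560, 3)
```

View pics/cmp.png

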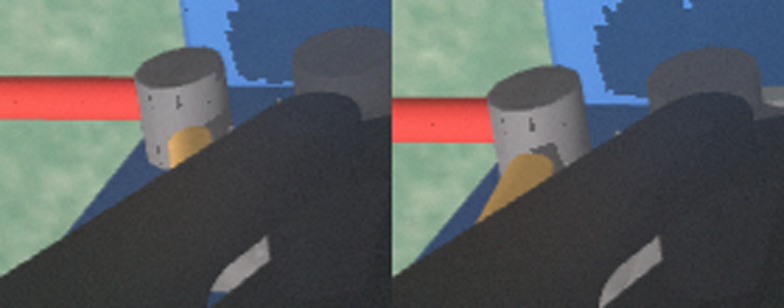

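View pics/s6.png

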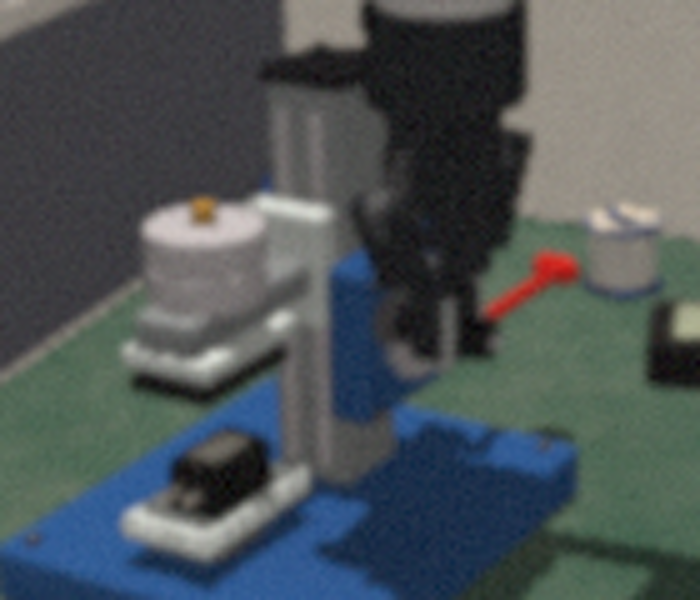

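```bash
python3 -c "
from h import *
m=camera_model('side')
for z in (60,70,80,90,100,110,115,120,125): 
  u=proj(m,p2w((0,108,z)));print(z,((u-[200,140]+.5)*5).round(0))
s=sense();print(s['contact_force'],w2p(s['eef_pos']))
"
```

```text
60 [222. 493.]
70 [222. 475.]
80 [221. 456.]
90 [220. 438.]
100 [219. 419.]
110 [218. 400.]
115 [217. 391.]
120 [217. 381.]
125 [217. 372.]
[ 0.58651926 -1.68627985  2.9925792 ] [-99.33392009  55.4639999  132.83023741]
```

```bash
cat >> h.py <<'E'
CY,CZ=-0.4,111.0
def st(steps=(),F0=(0,0,0)):
    s=sense();p=w2p(s['eef_pos']);y,z=p[1]-CY,p[2]-CZ
    a=np.arctan2(z,y);F=s['contact_force']-np.array(F0);fy=F[:2]@ey;fx=F[:2]@ex;fz=F[2]
    print('t',round(s['clock'],2),'c',round(a-.524,3),'r',round(np.hypot(y,z),1),'x',round(p[0],1),'Ftan',round(-np.sin(a)*fy+np.cos(a)*fz,2),'Frad',round(np.cos(a)*fy+np.sin(a)*fz,2),'Fx',round(fx,2),'open',round(s['opening'],3),'yaw',round(s['tcp_rot'][2],3))
    for d in steps:
        b=a+d;print(' ',d,[round((60*np.cos(b)-y)/10,2),0,round(-(60*np.sin(b)-z)/10,2)])
E
python3 -c "
from h import *
st((.04,.08,.12,.16,.2))"
```

```text
t 7.25 c -0.151 r 60.0 x -99.3 Ftan 3.37 Frad -0.39 Fx 0.82 open 0.224 yaw 1.434
  0.04 [np.float64(-0.09), 0, np.float64(-0.22)]
  0.08 [np.float64(-0.19), 0, np.float64(-0.44)]
  0.12 [np.float64(-0.3), 0, np.float64(-0.65)]
  0.16 [np.float64(-0.42), 0, np.float64(-0.86)]
  0.2 [np.float64(-0.54), 0, np.float64(-1.07)]
```

>>> arm_command:
  plan:
    - {"translation":[-0.05,0,-0.12],"twist":0,"gripper":0.1}
    - {"translation":[-0.14,0,-0.33],"twist":0,"gripper":0.1}
    - {"translation":[-0.24,0,-0.54],"twist":0,"gripper":0.1}
    - {"translation":[-0.36,0,-0.76],"twist":0,"gripper":0.1}
    - {"translation":[-0.46,0,-0.94],"twist":0,"gripper":0.1}

```text
clock: 7.67
eef_pos: [474.2, -23.4, 142.6]
tcp_rot: [-3.14, -0.001, 1.434]
contact_force: [0.4, -1.3, 3.0]
opening: 0.229
```

```bash
python3 -c "
from h import *
st((.04,.08,.12,.16,.2))"
```

```text
t 7.67 c 0.029 r 60.1 x -99.4 Ftan 3.15 Frad 0.52 Fx 0.57 open 0.229 yaw 1.434
  0.04 [np.float64(-0.14), 0, np.float64(-0.2)]
  0.08 [np.float64(-0.27), 0, np.float64(-0.39)]
  0.12 [np.float64(-0.42), 0, np.float64(-0.58)]
  0.16 [np.float64(-0.57), 0, np.float64(-0.77)]
  0.2 [np.float64(-0.73), 0, np.float64(-0.95)]
```

>>> arm_command:
  plan:
    - {"translation":[-0.12,0,-0.18],"twist":0,"gripper":0.1}
    - {"translation":[-0.25,0,-0.37],"twist":0,"gripper":0.1}
    - {"translation":[-0.42,0,-0.58],"twist":0,"gripper":0.1}
    - {"translation":[-0.57,0,-0.77],"twist":0,"gripper":0.1}
    - {"translation":[-0.73,0,-0.95],"twist":0,"gripper":0.1}

```text
clock: 8.08
eef_pos: [473.1, -30.7, 152.3]
tcp_rot: [-3.14, -0.001, 1.434]
contact_force: [-1.0, 0.6, 3.6]
opening: 0.226
```

```bash
python3 -c "
from h import *
st((.04,.08,.12,.16,.2))"
```

```text
t 8.08 c 0.233 r 60.1 x -99.4 Ftan 2.34 Frad 2.77 Fx -1.11 open 0.226 yaw 1.434
  0.04 [np.float64(-0.18), 0, np.float64(-0.16)]
  0.08 [np.float64(-0.35), 0, np.float64(-0.33)]
  0.12 [np.float64(-0.53), 0, np.float64(-0.48)]
  0.16 [np.float64(-0.72), 0, np.float64(-0.63)]
  0.2 [np.float64(-0.92), 0, np.float64(-0.77)]
```

>>> arm_command:
  plan:
    - {"translation":[-0.16,0,-0.16],"twist":0,"gripper":0.1}
    - {"translation":[-0.34,0,-0.33],"twist":0,"gripper":0.1}
    - {"translation":[-0.52,0,-0.49],"twist":0,"gripper":0.1}
    - {"translation":[-0.71,0,-0.65],"twist":0,"gripper":0.1}
    - {"translation":[-0.9,0,-0.79],"twist":0,"gripper":0.1}

```text
clock: 8.5
eef_pos: [471.8, -39.9, 160.4]
tcp_rot: [-3.14, -0.001, 1.434]
contact_force: [-0.9, -0.6, 5.3]
opening: 0.229
```

```bash
python3 -c "
from h import *
st((.04,.08,.12,.16,.2))"
```

```text
t 8.5 c 0.437 r 60.2 x -99.5 Ftan 3.65 Frad 3.96 Fx -0.83 open 0.229 yaw 1.434
  0.04 [np.float64(-0.21), 0, np.float64(-0.12)]
  0.08 [np.float64(-0.42), 0, np.float64(-0.24)]
  0.12 [np.float64(-0.63), 0, np.float64(-0.36)]
  0.16 [np.float64(-0.84), 0, np.float64(-0.47)]
  0.2 [np.float64(-1.06), 0, np.float64(-0.57)]
```

>>> arm_command:
  plan:
    - {"translation":[-0.19,0,-0.14],"twist":0,"gripper":0.1}
    - {"translation":[-0.39,0,-0.27],"twist":0,"gripper":0.1}
    - {"translation":[-0.59,0,-0.4],"twist":0,"gripper":0.1}
    - {"translation":[-0.8,0,-0.52],"twist":0,"gripper":0.1}
    - {"translation":[-1.0,0,-0.62],"twist":0,"gripper":0.1}

```text
clock: 8.92
eef_pos: [470.3, -50.2, 166.5]
tcp_rot: [-3.139, -0.001, 1.434]
contact_force: [0.6, -3.1, 1.9]
opening: 0.228
```

```bash
python3 -c "
from h import *
im=grab_frame('side');cv2.imwrite('pics/s7.png',cv2.resize(im[140:260,200:340],None,fx=5,fy=5,interpolation=2))
st((.03,.06,.09,.12,.15))"
```

```text
t 8.97 c 0.643 r 60.5 x -99.4 Ftan 4.67 Frad -1.18 Fx -0.51 open 0.218 yaw 1.434
  0.03 [np.float64(-0.19), 0, np.float64(-0.02)]
  0.06 [np.float64(-0.36), 0, np.float64(-0.08)]
  0.09 [np.float64(-0.53), 0, np.float64(-0.14)]
  0.12 [np.float64(-0.7), 0, np.float64(-0.19)]
  0.15 [np.float64(-0.87), 0, np.float64(-0.24)]
```

View pics/s7.png

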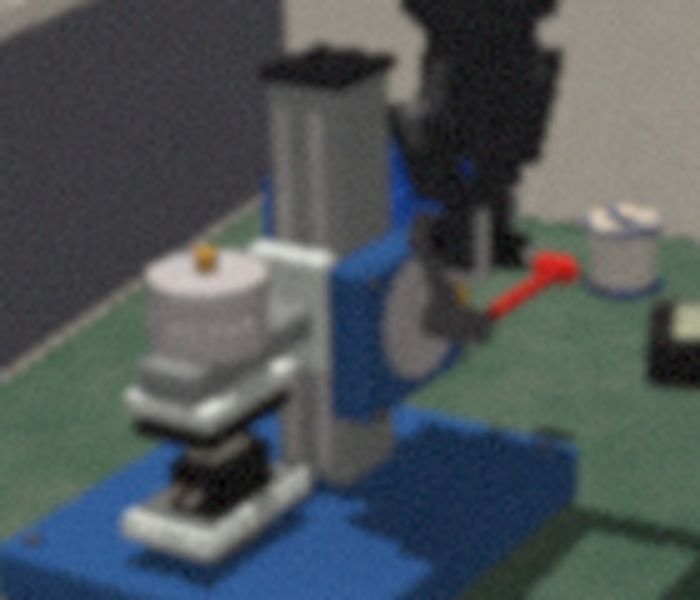

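>>> arm_command:
  plan:
    - {"translation":[-0.11,0,-0.04],"twist":0,"gripper":0.1}
    - {"translation":[-0.23,0,-0.08],"twist":0,"gripper":0.1}
    - {"translation":[-0.35,0,-0.12],"twist":0,"gripper":0.1}
    - {"translation":[-0.47,0,-0.16],"twist":0,"gripper":0.1}
    - {"translation":[-0.58,0,-0.2],"twist":0,"gripper":0.1}

```text
clock: 9.38
eef_pos: [469.4, -56.3, 168.7]
tcp_rot: [-3.139, -0.001, 1.434]
contact_force: [-2.0, -2.9, 4.7]
opening: 0.223
```

```bash
python3 -c "
from h import *
st((.02,.04,.06,.08,.1))"
```

```text
t 9.38 c 0.746 r 60.4 x -99.5 Ftan 4.41 Frad 3.56 Fx -1.56 open 0.223 yaw 1.434
  0.02 [np.float64(-0.13), 0, np.float64(0.01)]
  0.04 [np.float64(-0.24), 0, np.float64(-0.03)]
  0.06 [np.float64(-0.36), 0, np.float64(-0.06)]
  0.08 [np.float64(-0.48), 0, np.float64(-0.08)]
  0.1 [np.float64(-0.59), 0, np.float64(-0.11)]
```

>>> arm_command:
  plan:
    - {"translation":[-0.12,0,-0.04],"twist":0,"gripper":0.1}
    - {"translation":[-0.24,0,-0.07],"twist":0,"gripper":0.1}
    - {"translation":[-0.36,0,-0.1],"twist":0,"gripper":0.1}
    - {"translation":[-0.48,0,-0.13],"twist":0,"gripper":0.1}
    - {"translation":[-0.59,0,-0.16],"twist":0,"gripper":0.1}

```text
clock: 9.8
eef_pos: [468.5, -62.3, 170.3]
tcp_rot: [-3.139, -0.001, 1.434]
contact_force: [-0.9, -2.9, 4.3]
opening: 0.223
```

```bash
python3 -c "
from h import *
im=grab_frame('side');cv2.imwrite('pics/s8.png',cv2.resize(im[180:260,210:290],None,fx=7,fy=7,interpolation=2))
st((.02,.04,.06,.08,.1))"
```

```text
t 9.85 c 0.852 r 60.5 x -99.5 Ftan 4.31 Frad 3.09 Fx -0.83 open 0.225 yaw 1.434
  0.02 [np.float64(-0.13), 0, np.float64(0.02)]
  0.04 [np.float64(-0.25), 0, np.float64(0.01)]
  0.06 [np.float64(-0.36), 0, np.float64(-0.01)]
  0.08 [np.float64(-0.48), 0, np.float64(-0.03)]
  0.1 [np.float64(-0.6), 0, np.float64(-0.04)]
```

View pics/s8.png

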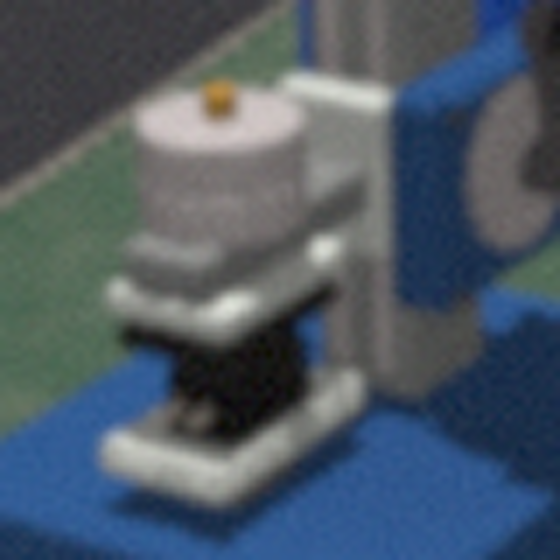

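>>> arm_command:
  plan:
    - {"translation":[-0.08,0,-0.03],"twist":0,"gripper":0.1}
    - {"translation":[-0.17,0,-0.05],"twist":0,"gripper":0.1}
    - {"translation":[-0.25,0,-0.06],"twist":0,"gripper":0.1}
    - {"translation":[-0.33,0,-0.07],"twist":0,"gripper":0.1}
    - {"translation":[-0.42,0,-0.08],"twist":0,"gripper":0.1}

```text
clock: 10.27
eef_pos: [467.9, -66.7, 171.1]
tcp_rot: [-3.139, -0.0, 1.434]
contact_force: [-1.4, -3.9, 3.4]
opening: 0.221
```

```bash
python3 -c "
from h import *
st((.02,.04,.06,.08,.1))"
```

```text
t 10.27 c 0.925 r 60.6 x -99.5 Ftan 4.48 Frad 2.84 Fx -0.8 open 0.221 yaw 1.434
  0.02 [np.float64(-0.13), 0, np.float64(0.04)]
  0.04 [np.float64(-0.25), 0, np.float64(0.03)]
  0.06 [np.float64(-0.37), 0, np.float64(0.02)]
  0.08 [np.float64(-0.49), 0, np.float64(0.02)]
  0.1 [np.float64(-0.61), 0, np.float64(0.01)]
```

>>> arm_command:
  plan:
    - {"translation":[-0.06,0,-0.02],"twist":0,"gripper":0.1}
    - {"translation":[-0.13,0,-0.03],"twist":0,"gripper":0.1}
    - {"translation":[-0.2,0,-0.04],"twist":0,"gripper":0.1}
    - {"translation":[-0.26,0,-0.05],"twist":0,"gripper":0.1}
    - {"translation":[-0.32,0,-0.05],"twist":0,"gripper":0.1}

```text
clock: 10.68
eef_pos: [467.4, -69.9, 171.5]
tcp_rot: [-3.139, -0.0, 1.434]
contact_force: [-0.4, -3.3, 0.6]
opening: 0.226
```

```bash
python3 -c "
from h import *
st()"
```

```text
t 10.68 c 0.979 r 60.6 x -99.6 Ftan 3.31 Frad 0.37 Fx 0.07 open 0.226 yaw 1.434
```

>>> arm_command:
  plan:
    - {"translation":[-0.05,0,0],"twist":0,"gripper":0.1}
    - {"translation":[-0.1,0,-0.01],"twist":0,"gripper":0.1}
    - {"translation":[-0.15,0,-0.01],"twist":0,"gripper":0.1}
    - {"translation":[-0.2,0,-0.01],"twist":0,"gripper":0.1}
    - {"translation":[-0.25,0,-0.01],"twist":0,"gripper":0.1}

```text
clock: 11.1
eef_pos: [467.1, -72.5, 171.6]
tcp_rot: [-3.139, -0.0, 1.434]
contact_force: [-0.6, -3.4, 1.0]
opening: 0.229
```

```bash
python3 -c "
from h import *
im=grab_frame('side');cv2.imwrite('pics/s9.png',cv2.resize(im[180:260,210:290],None,fx=7,fy=7,interpolation=2))
st()"
```

```text
t 11.15 c 1.022 r 60.6 x -99.5 Ftan 4.21 Frad 1.67 Fx -0.13 open 0.228 yaw 1.434
```

View pics/s9.png

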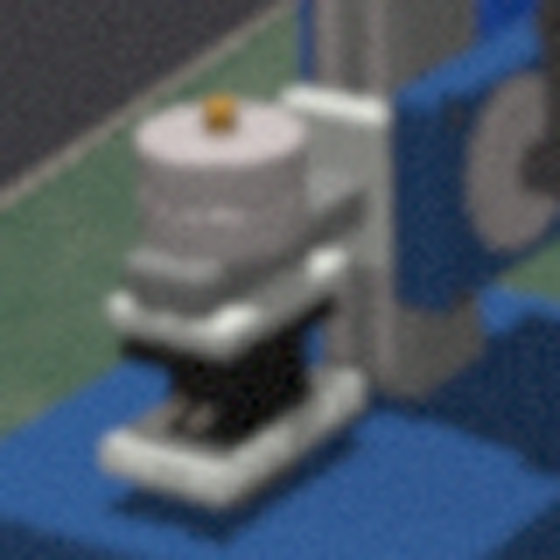

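>>> arm_command:
  plan:
    - {"translation":[-0.03,0,0],"twist":0,"gripper":0.1}
    - {"translation":[-0.06,0,0],"twist":0,"gripper":0.1}
    - {"translation":[-0.09,0,0],"twist":0,"gripper":0.1}
    - {"translation":[-0.12,0,0],"twist":0,"gripper":0.1}
    - {"translation":[-0.14,0,0],"twist":0,"gripper":0.1}

```text
clock: 11.57
eef_pos: [466.9, -74.0, 171.6]
tcp_rot: [-3.139, -0.0, 1.434]
contact_force: [-0.7, -4.2, 0.7]
opening: 0.227
```

```bash
python3 -c "
from h import *
st()"
```

```text
t 11.57 c 1.046 r 60.6 x -99.6 Ftan 4.24 Frad 0.66 Fx -0.06 open 0.227 yaw 1.434
```

>>> arm_command:
  plan:
    - {"translation":[-0.03,0,0],"twist":0,"gripper":0.1}
    - {"translation":[-0.06,0,0],"twist":0,"gripper":0.1}
    - {"translation":[-0.08,0,0],"twist":0,"gripper":0.1}
    - {"translation":[-0.1,0,0],"twist":0,"gripper":0.1}
    - {"translation":[-0.12,0,0],"twist":0,"gripper":0.1}

```text
clock: 11.98
eef_pos: [466.7, -75.1, 171.6]
tcp_rot: [-3.139, -0.0, 1.434]
contact_force: [-0.7, -5.0, 1.3]
opening: 0.222
```

```bash
python3 -c "
from h import *
st()"
```

```text
t 11.98 c 1.066 r 60.6 x -99.6 Ftan 5.01 Frad 1.4 Fx 0.05 open 0.222 yaw 1.434
```

>>> arm_command:
  plan:
    - {"translation":[-0.03,0,0],"twist":0,"gripper":0.1}
    - {"translation":[-0.06,0,0],"twist":0,"gripper":0.1}
    - {"translation":[-0.08,0,0],"twist":0,"gripper":0.1}
    - {"translation":[-0.1,0,0],"twist":0,"gripper":0.1}
    - {"translation":[-0.12,0,0],"twist":0,"gripper":0.1}

```text
clock: 12.4
eef_pos: [466.5, -76.4, 171.6]
tcp_rot: [-3.139, -0.0, 1.434]
contact_force: [-1.0, -4.0, 1.5]
opening: 0.225
```

>>> arm_command:
  plan:
    - {"translation":[-0.03,0,0],"twist":0,"gripper":0.1}
    - {"translation":[-0.06,0,0.01],"twist":0,"gripper":0.1}
    - {"translation":[-0.08,0,0.01],"twist":0,"gripper":0.1}
    - {"translation":[-0.1,0,0.01],"twist":0,"gripper":0.1}
    - {"translation":[-0.12,0,0.01],"twist":0,"gripper":0.1}

```text
clock: 12.82
eef_pos: [466.3, -77.6, 171.5]
tcp_rot: [-3.139, -0.0, 1.434]
contact_force: [-0.8, -3.7, 2.0]
opening: 0.229
```

```bash
python3 -c "
from h import *
im=grab_frame('side');cv2.imwrite('pics/s10.png',cv2.resize(im[180:260,210:290],None,fx=7,fy=7,interpolation=2))
st()"
```

```text
t 12.87 c 1.107 r 60.6 x -99.6 Ftan 3.51 Frad 2.4 Fx -0.16 open 0.228 yaw 1.434
```

View pics/s10.png

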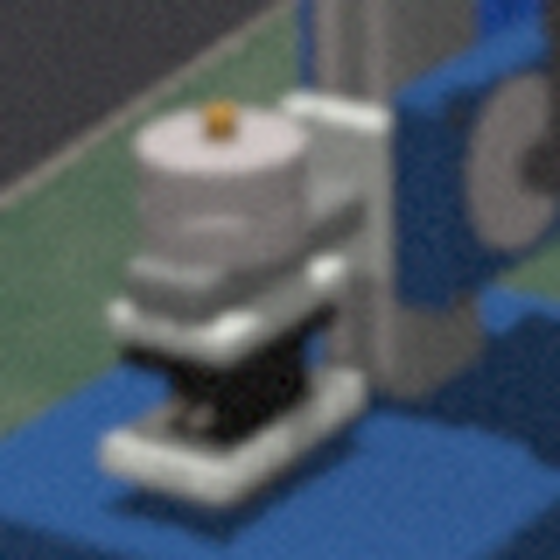

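>>> arm_command:
  plan:
    - {"translation":[-0.03,0,0],"twist":0,"gripper":0.1}
    - {"translation":[-0.06,0,0],"twist":0,"gripper":0.1}
    - {"translation":[-0.08,0,0],"twist":0,"gripper":0.1}
    - {"translation":[-0.1,0,0],"twist":0,"gripper":0.1}
    - {"translation":[-0.12,0,0],"twist":0,"gripper":0.1}

```text
clock: 13.28
eef_pos: [466.2, -78.8, 171.5]
tcp_rot: [-3.139, -0.0, 1.434]
contact_force: [-1.2, -5.2, 1.8]
opening: 0.225
```

>>> arm_command:
  plan:
    - {"translation":[-0.03,0,0],"twist":0,"gripper":0.1}
    - {"translation":[-0.06,0,0],"twist":0,"gripper":0.1}
    - {"translation":[-0.08,0,0],"twist":0,"gripper":0.1}
    - {"translation":[-0.1,0,0],"twist":0,"gripper":0.1}
    - {"translation":[-0.12,0,0],"twist":0,"gripper":0.1}

```text
clock: 13.7
eef_pos: [466.0, -80.0, 171.4]
tcp_rot: [-3.139, -0.0, 1.434]
contact_force: [0.2, -3.9, -0.9]
opening: 0.229
```

```bash
python3 -c "
from h import *
st()"
```

```text
t 13.7 c 1.147 r 60.7 x -99.6 Ftan 3.9 Frad -0.55 Fx 0.75 open 0.229 yaw 1.434
```

>>> arm_command:
  plan:
    - {"translation":[-0.03,0,0],"twist":0,"gripper":0.1}
    - {"translation":[-0.06,0,0.01],"twist":0,"gripper":0.1}
    - {"translation":[-0.08,0,0.01],"twist":0,"gripper":0.1}
    - {"translation":[-0.1,0,0.01],"twist":0,"gripper":0.1}
    - {"translation":[-0.12,0,0.01],"twist":0,"gripper":0.1}

```text
clock: 14.12
eef_pos: [465.8, -81.2, 171.3]
tcp_rot: [-3.139, -0.0, 1.434]
contact_force: [0.1, -4.8, 0.1]
opening: 0.225
```

>>> arm_command:
  plan:
    - {"translation":[-0.03,0,0],"twist":0,"gripper":0.1}
    - {"translation":[-0.06,0,0.01],"twist":0,"gripper":0.1}
    - {"translation":[-0.08,0,0.01],"twist":0,"gripper":0.1}
    - {"translation":[-0.1,0,0.01],"twist":0,"gripper":0.1}
    - {"translation":[-0.12,0,0.01],"twist":0,"gripper":0.1}

```text
clock: 14.53
eef_pos: [465.6, -82.4, 171.1]
tcp_rot: [-3.139, -0.0, 1.434]
contact_force: [-0.2, -3.2, -0.5]
opening: 0.226
```

```bash
python3 -c "
from h import *
im=grab_frame('side');cv2.imwrite('pics/s11.png',cv2.resize(im[180:260,210:290],None,fx=7,fy=7,interpolation=2))
st()"
```

```text
t 14.58 c 1.187 r 60.7 x -99.6 Ftan 5.03 Frad -0.82 Fx -0.08 open 0.223 yaw 1.434
```

View pics/s11.png

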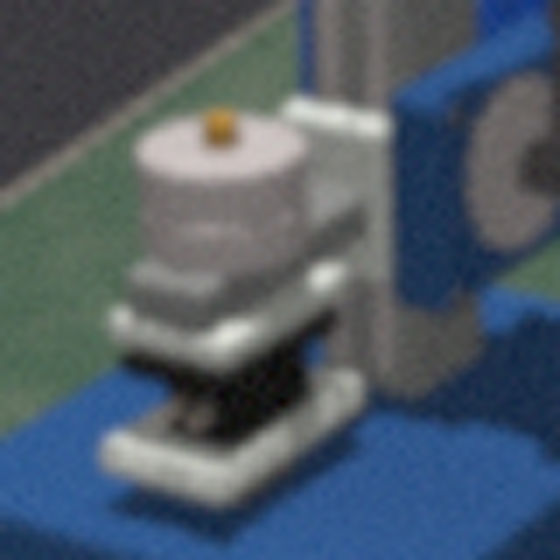

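>>> arm_command:
  plan:
    - {"translation":[-0.02,0,0],"twist":0,"gripper":0.1}
    - {"translation":[-0.05,0,0.01],"twist":0,"gripper":0.1}
    - {"translation":[-0.07,0,0.01],"twist":0,"gripper":0.1}
    - {"translation":[-0.09,0,0.02],"twist":0,"gripper":0.1}
    - {"translation":[-0.1,0,0.02],"twist":0,"gripper":0.1}

```text
clock: 15.0
eef_pos: [465.5, -83.4, 170.9]
tcp_rot: [-3.139, -0.0, 1.434]
contact_force: [-0.2, -4.7, -0.3]
opening: 0.224
```

>>> arm_command:
  plan:
    - {"translation":[-0.02,0,0],"twist":0,"gripper":0.1}
    - {"translation":[-0.05,0,0.01],"twist":0,"gripper":0.1}
    - {"translation":[-0.07,0,0.01],"twist":0,"gripper":0.1}
    - {"translation":[-0.09,0,0.02],"twist":0,"gripper":0.1}
    - {"translation":[-0.1,0,0.02],"twist":0,"gripper":0.1}

```text
clock: 15.42
eef_pos: [465.4, -83.9, 170.8]
tcp_rot: [-3.139, -0.001, 1.434]
contact_force: [-1.1, 3.2, 2.4]
opening: 0.221
```

```bash
python3 -c "
from h import *
st()"
```

```text
t 15.42 c 1.213 r 60.7 x -99.6 Ftan -3.34 Frad 1.89 Fx -1.52 open 0.221 yaw 1.434
```

>>> arm_command:
  plan:
    - {"translation":[0.02,0,0],"twist":0,"gripper":0.1}
    - {"translation":[0.02,0,0],"twist":0,"gripper":0.1}
    - {"translation":[0.02,0,0],"twist":0,"gripper":0.1}
    - {"translation":[0.02,0,0],"twist":0,"gripper":0.1}
    - {"translation":[0.02,0,0],"twist":0,"gripper":0.1}

```text
clock: 15.83
eef_pos: [465.4, -83.7, 170.9]
tcp_rot: [-3.139, -0.001, 1.434]
contact_force: [-0.3, 0.0, 1.6]
opening: 0.229
```

```bash
python3 -c "
from h import *
im=grab_frame('side');cv2.imwrite('pics/s12.png',cv2.resize(im[180:260,210:290],None,fx=7,fy=7,interpolation=2))
st();st()"
```

```text
t 15.88 c 1.21 r 60.7 x -99.6 Ftan -0.23 Frad 0.64 Fx -0.97 open 0.225 yaw 1.434
t 15.88 c 1.21 r 60.7 x -99.6 Ftan -0.23 Frad 0.64 Fx -0.97 open 0.225 yaw 1.434
```

View pics/s12.png

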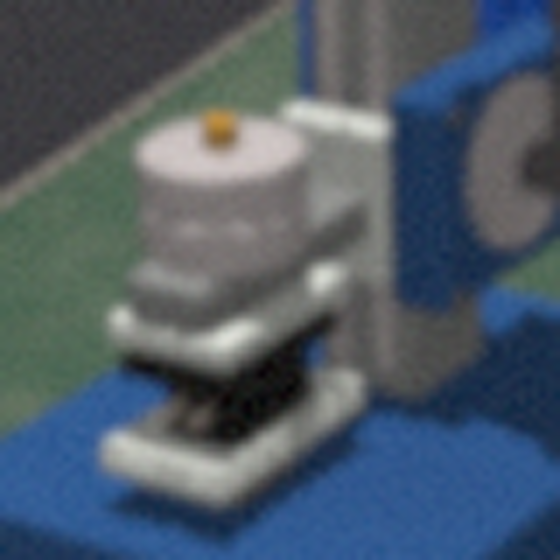

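>>> arm_command:
  plan:
    - {"translation":[0,0,0],"twist":0,"gripper":0.25}
    - {"translation":[0,0,0],"twist":0,"gripper":0.35}
    - {"translation":[0,0,0],"twist":0,"gripper":0.5}
    - {"translation":[0,0,0],"twist":0,"gripper":0.5}
    - {"translation":[0,0,0],"twist":0,"gripper":0.5}

```text
clock: 16.3
eef_pos: [465.4, -83.7, 170.8]
tcp_rot: [-3.139, -0.001, 1.434]
contact_force: [-0.0, 0.5, 0.9]
opening: 0.501
```

```bash
python3 -c "
from h import *
st();cv2.imwrite('pics/w7.png',grab_frame('wrist'))"
```

```text
t 16.3 c 1.21 r 60.6 x -99.6 Ftan -0.66 Frad 0.81 Fx -0.12 open 0.501 yaw 1.434
```

View pics/w7.png

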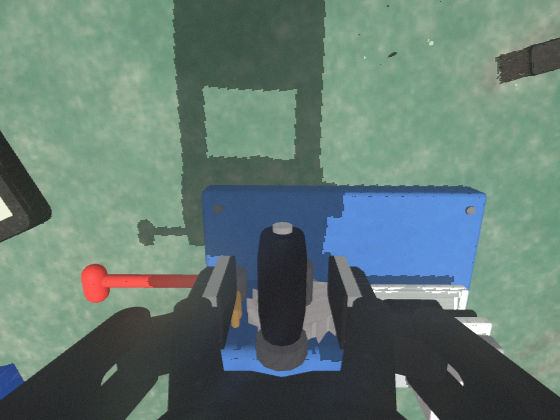

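The handle (u≈282) is still centred between the open pads, so it did not move on release. Lifting straight up, then back.

>>> arm_command:
  plan:
    - {"translation":[0,0,-1],"twist":0,"gripper":0.5}
    - {"translation":[0,0,-2.5],"twist":0,"gripper":0.5}
    - {"translation":[0,0,-4.5],"twist":0,"gripper":0.5}
    - {"translation":[0,0,-6.5],"twist":0,"gripper":0.5}
    - {"translation":[0,0,-8],"twist":0,"gripper":0.5}

```text
clock: 16.77
eef_pos: [466.1, -83.9, 253.2]
tcp_rot: [-3.141, -0.001, 1.434]
contact_force: [0.1, 0.8, -0.5]
opening: 0.496
```

>>> arm_command:
  plan:
    - {"translation":[0,-3,0],"twist":0,"gripper":0.5}
    - {"translation":[0,-6,0],"twist":0,"gripper":0.5}
    - {"translation":[0,-9,0],"twist":0,"gripper":0.5}
    - {"translation":[0,-10,0],"twist":0,"gripper":0.5}
    - {"translation":[0,-10,0],"twist":0,"gripper":0.5}

```text
clock: 17.18
eef_pos: [365.0, -70.0, 253.8]
tcp_rot: [-3.141, -0.001, 1.434]
contact_force: [0.1, 0.5, 0.6]
opening: 0.499
```

```bash
python3 -c "
from h import *
st()
im=grab_frame('side');cv2.imwrite('pics/s13.png',cv2.resize(im[140:260,200:340],None,fx=5,fy=5,interpolation=2))
im=grab_frame('top');cv2.imwrite('pics/t13.png',im)
print(sense()['contact_force'],sense()['qvel'].round(3))"
```

```text
t 17.18 c 1.118 r 143.2 x -201.0 Ftan -0.58 Frad 0.53 Fx 0.06 open 0.499 yaw 1.434
[ 0.22697837 -1.21110185 -0.35367043] [ 0.001  0.027 -0.022  0.001 -0.007  0.001]
```

View pics/s13.png

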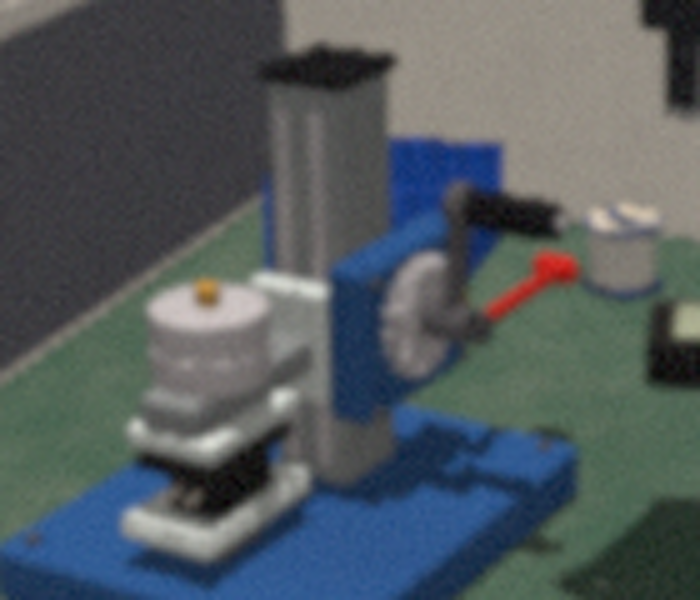

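View pics/t13.png

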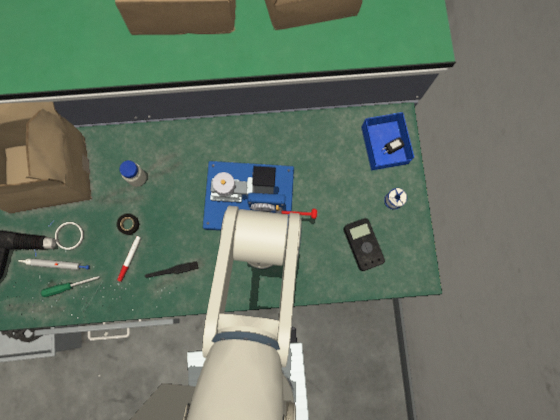

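```bash
python3 -c "
from rig import job
print(job.sign_off())"
```

```text
the job is handed in; nothing more can be done
None
```

The head now rests on the adapter case with the red lever down, and the job is handed in. No verdict was reported.

- **Lever:** I pushed the knob down with shut fingers until it met its stop, with 14 N on the tool and the tip at 112 mm. In the last pictures it is still down.
- **Pawl:** I gripped the crank and wound it up about 0.15 rad. The wrist picture then showed the brass pawl swung away from the wheel. I did not measure the distance from its nose to the axle.
- **Lowering:** I let the crank back at about 0.5 rad/s at most, and at about 0.05 rad/s near the end. The load at the grip was 3 to 5 N.
- **Landing:** I felt it at a crank angle of about 1.21 rad, when the force at the grip reversed to about 3 N of push. That is an estimated 14 to 18 N on the case, under the 22 N limit. I backed off to about 0 N and held for roughly 0.45 s before opening the fingers.
- **Last checks:** The crank did not move when released. The head, case and lever look at rest, the tool force is only noise, and the bystanders look unmoved. I judged contact between head and case from the force reversal and the blurry side view, not by measuring it directly.

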